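# Set the nut, then cam the heat sink tight

## Robot

A 6-joint arm with a two-finger parallel gripper is mounted at the origin on a cart in front of the work surface, level with it; the furniture and walls round the work are solid. World frame = base frame: x ahead of the robot, y to its left, z up, the work surface at z = 0. Lengths are in m, angles in degrees, forces in N, time in s.
With the tool pointing down it reaches from about 0.375 to 0.75 m from the base axis. Payload 9 kg.
Tool frame: the origin (TCP) lies where the fingers leave the gripper's body, on its centre line; the fingertips stand 73 mm ahead of it and the grasp point (between the pads) lies 54 mm ahead of it (robot.tip_reach is the distance from the TCP to the fingertips, in m); z points along the fingers, y is the line along which they close (so a half turn about z gives the same grasp; the last joint's range is limited). The gripper opens to 85 mm and grips with 20 to 120 N. Pads are 22 mm wide; open, the fingers measure 114 mm over their backs; the gripper's body (76 mm by 85 mm) begins 54 mm behind the grasp point. The pads swing forward as they close: fully open they stand 13 mm farther back than shut.
Start: joints at [57.599, 5.964, 5.575, 89.605, 0, 77.527], TCP at [0.205, 0.564, 0.304] pointing down, gripper open.
Joint ranges: [-171.21, 171.21], [-48.23, 106.86], [-62.78, 66.21], [-105.2, 120.99], [-86.42, 89.51], [-180, 180]. Speed limits (degrees/s): [127.2, 127.2, 147.25, 180, 180, 180].

## Interface

Orientations are given as [roll, pitch, yaw] about the fixed x, y, z axes, in that order (R = Rz(yaw) Ry(pitch) Rx(roll)).
In Python, from plant import robot gives the robot as it stands. Calls block until the motion is done:
- robot.move_pose(position, orientation): joint-space move of the TCP to a pose.
- robot.line_to(position, vel=0.15, rotation=None, guard=None): straight line of the TCP; rotation=None keeps the orientation; vel is the mean speed in m/s. With guard (N) it stops when the force on the tool has changed by that much, and returns True; else False.
- robot.goto_joints(angles): joint-space move.
- robot.set_gripper(opening): finger opening in m; the grip force is fixed at half the most; returns when the fingers have stopped.
- robot.pause(seconds).
- robot.ik(position, orientation): joint angles nearest the present ones, or None.
- robot.observe(): the state.
- robot.grab_frame(name): name is "scene" or "side" or "wrist"; returns the picture (480x640x3 uint8, blue, green, red); there is no depth.
- robot.get_calibration(name): a dict with "vertical_fov" (degrees; the focal length in pixels is half the picture's height over the tangent of half this angle, whatever the lens; pixels are square), "cx", "cy" (the principal point, pixels), "rvec" (rotation vector, rad) and "tvec" (3), from world to camera coordinates, as OpenCV has them. Camera axes: x right, y down, z forward; pixel columns grow to the right and rows downward; lengths in m; the calibration is good to about 2 mm. A picture is of the moment at which its call begins: read the wrist's pose just before it. get_calibration takes no time and is no camera call; for the wrist camera it gives the pose at the moment of the call.
A pose or a line that the arm cannot do raises robot.IKError and nothing moves.
- robot.job_done(): hands the job in; it is judged then, once.
The state is a dict: "time": time; "q": joint angles; "qvel": joint speeds; "joint_torque": joint torques, N m; "tool_pos": TCP position; "tcp_rot": TCP orientation; "ft_force": force on the tool from outside, world axes, zero at the start; "torque": the same for the moment, N m; "gripper_width": finger opening in m; "gripper_force": force on a finger pad.
Only numpy, scipy, OpenCV 4.12 (cv2) and the standard library are available. Lean on these libraries where they do the work, as an engineer would, in place of code of your own. Each camera call takes 0.05 s, during which the arm holds its last target. There are 200 camera calls.

## Task

Two blue cam clamps stand on the bench; work on the one with the heat sink in it. While its red lever is still raised, turn the black wing nut clockwise until the white end of its wing points at the middle of the green mark on the dial; then flip the red lever fully down, so that the pad clamps the heat sink with the right force.

Things in the scene. Friction and masses are not known exactly. Their poses are not given: they have to be found in the camera images.
- clamp: blue cam clamp that holds the heat sink; base 110 (x) by 210 mm (y), fixed. Origin: centre of its underside, on the bench; z up. The nut's axis is at x 0, y -70 mm; the lever's pivot, level, along y, at x 0, y +30, z +96 mm (4 mm higher per rad that the nut is loose). The lever closes towards -x, where the green mark on the white dial under the nut also lies. A like empty clamp is a bystander
- clamp_nut_grip (a point): black wing nut of that clamp: centre of its upright wing, 114 mm above the bench. Wing 40 mm long (this frame's x), 14 mm thick (y), 38 mm tall (19 above and below this point), on a skirt 48 mm across. Its white end (a third of it) is at -x. z up, the axis of turning; the frame turns with the nut, parallel to the clamp's at joint 0. Grip it across the 14 mm from above; 70 mm free round it
- clamp_nut (a joint): angle of that nut, rad: 0 = white end on the middle of the green mark (right force), negative = too loose (starts -1.25 to -0.6); grows clockwise seen from above. The mark spans about -0.25 to 0.25; stops at -1.4 and 0.5. Stays where it is left; turning takes about 0.1 N m
- clamp_lever_tip (a point): middle of the red paddle of that clamp's cam lever, 70 mm from the pivot. Paddle 34 mm along the lever, 26 wide, 11 thick; its end is 88 mm from the pivot. At joint 0 the lever leans up 60 degrees above the clamp's -x; it swings over towards -x and down to 5 degrees above level. Push its upper (+x) face; free air before and below the paddle
- clamp_lever (a joint): angle of that lever, rad: 0 = raised (starts 0 to 0.12), 0.96 = fully down on its stop; grows as it closes. Stays where it is left; closing takes 3 to 6 N at the paddle
- heat_sink: grey finned heat sink, 80x60x32 mm, loose in the low black nest of the clamp, under the lever's pivot; origin at the centre of its underside, z up. It marks the clamp to work on and need not be handled
- clamp_pad: black rubber pad, 26 mm square, under that clamp's beam, right above the heat sink; origin at the centre of its underside. On a spring: nut and lever lower it. With the nut at the mark and the lever down it presses with about 10 N; with the nut as at the start, 0 to 4 N

How it is judged:
By the outcome, as a careful person would: the job done as asked, in the order asked, and still so for the second after the job is handed in, with the robot touching nothing.
It also fails if it takes over 48 s, if anything falls off the work surface, if the arm or the gripper's body presses on something with over 40 N, if the wrist force passes 120 N, or if a joint passes its speed limit or range.

## Working session

There is one attempt and no reset: what is moved stays moved. The work goes in short steps, each a Python script; the robot and the scene stay as the last script left them, time stands still between calls to the robot, and variables do not carry over. Pictures are saved under pics/ and viewed, at most 10 in all, crops included, and the job is handed in when it is done.

```bash
mkdir -p pics
python3 - <<'E'
from plant import robot
import cv2,numpy as np
for n in ("scene","side","wrist"):
    c=robot.get_calibration(n); im=robot.grab_frame(n); cv2.imwrite(f"pics/{n}0.png",im)
    R=cv2.Rodrigues(np.array(c["rvec"]))[0]; print(n,c["vertical_fov"],c["cx"],c["cy"],-R.T@np.array(c["tvec"]).ravel(),R[2])
print(robot.observe()["time"],robot.observe()["tcp_rot"])
E
```

```text
scene 44.69545759255036 311.7848788207538 239.73882334284983 [-0.1131648  -0.63019036  0.870965  ] [ 0.54483657  0.52546405 -0.65348346]
side 48.876340082211364 326.22976995303605 229.6981316381711 [ 0.1805698  -0.94727826  0.5179182 ] [ 0.32183958  0.87145129 -0.37012422]
wrist 66.60675788597038 316.0510020145374 237.27161832466115 [0.13426968 0.58883881 0.37301353] [ 0.27419695 -0.10055642 -0.95640182]
0.15 [-1.79946161e+02 -1.05861168e-02  1.60074605e+02]
```

View pics/scene0.png

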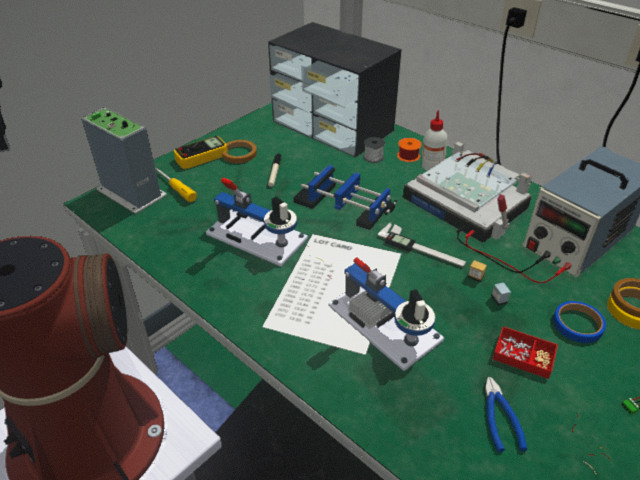

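View pics/side0.png

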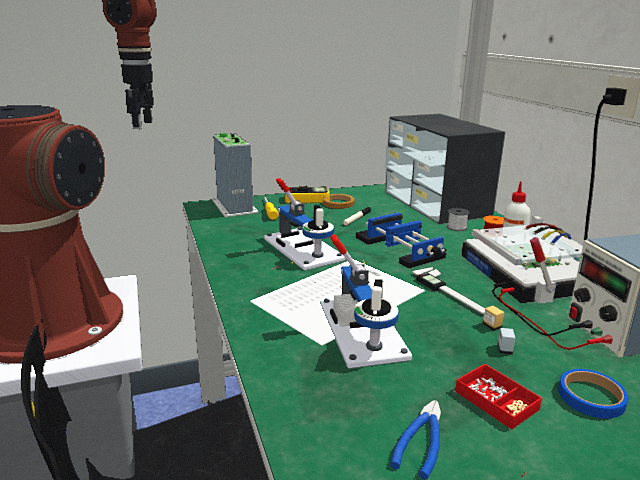

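The clamp holding the heat sink is the near one: scene about (390,310), side about (365,310). I'll enlarge both.

Run:
```python
import cv2,numpy as np
a=cv2.imread("pics/scene0.png")[250:375,320:450]; b=cv2.imread("pics/side0.png")[230:370,310:420]
cv2.imwrite("pics/c1.png",cv2.resize(a,None,fx=4.6,fy=4.6,interpolation=cv2.INTER_CUBIC))
cv2.imwrite("pics/c2.png",cv2.resize(b,None,fx=4.2,fy=4.2,interpolation=cv2.INTER_CUBIC))
```

```text
(no output)
```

View pics/c1.png

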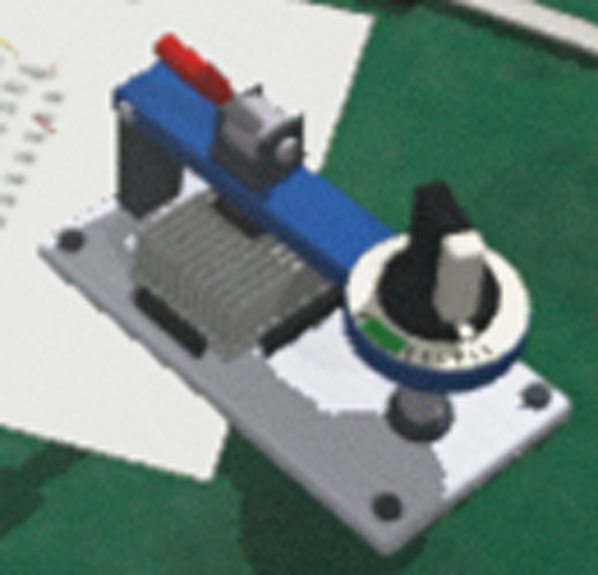

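View pics/c2.png

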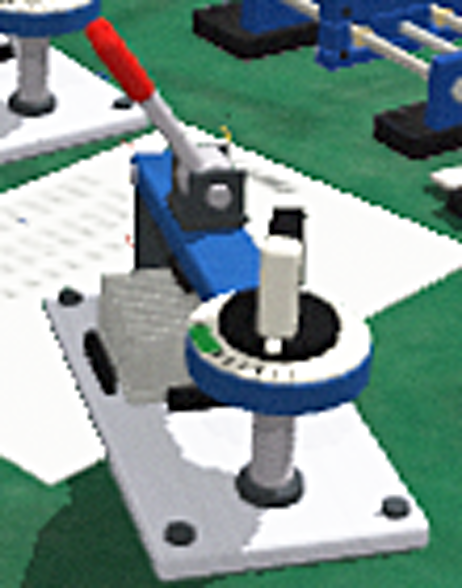

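```bash
cat > h.py <<'E'
from plant import robot
import cv2,numpy as np
from scipy.optimize import least_squares
def proj(c,P):
    f=240/np.tan(np.radians(c["vertical_fov"]/2))
    K=np.array([[f,0,c["cx"]],[0,f,c["cy"]],[0,0,1.]])
    return cv2.projectPoints(np.asarray(P,float).reshape(-1,3),np.array(c["rvec"]),np.array(c["tvec"]),K,None)[0].reshape(-1,2)
def rz(a): return np.array([[np.cos(a),-np.sin(a),0],[np.sin(a),np.cos(a),0],[0,0,1]])
E
python3 - <<'E'
from h import *
cs,cd=robot.get_calibration("scene"),robot.get_calibration("side")
A=np.array([(40,247),(388,542),(570,402),(70,240),(387,507),(537,397),(448,215),(465,240),(168,42)])/4.6+[320,250]
B=np.array([(48,300),(158,572),(428,533),(70,297),(180,532),(397,507),(285,228),(281,243),(96,27)])/4.2+[310,230]
def model(p):
    x,y,w,t,a,b,q,l=p
    L=1.047-l; cl=np.array([-np.cos(L),0,np.sin(L)])
    L_=[(-.055,.105,t),(-.055,-.105,t),(.055,-.105,t),(-a,b,t),(-a,-b,t),(a,-b,t),(0,-.07,.133)]
    n=np.array([0,-.07,.133])+rz(-q)@[-.0135,0,0]
    L_+=[n,np.array([0,.03,.096-.004*q])+.088*cl]
    return np.array(L_)@rz(w).T+[x,y,0]
def res(p):
    M=model(p); return np.r_[(proj(cs,M)-A).ravel(),(proj(cd,M)-B).ravel()]
best=min((least_squares(res,[.5,-.1,w,.01,.045,.09,-.9,.05],loss="soft_l1") for w in np.radians([-60,0,60,120,180])),key=lambda s:s.cost)
print(best.cost,best.x,np.degrees(best.x[2]));print(best.fun.reshape(2,-1,2).round(1).tolist())
p=best.x
print("nut",model(p)[6],"lever end",model(p)[8])
E
```

```text
17.32606227664704 [ 0.52649979 -0.20576897 -0.12727121  0.01220443  0.04400279  0.09364296
 -1.17035356  0.07879335] -7.29210327327643
[[[-1.0, -1.5], [-0.4, 0.5], [0.9, 0.2], [0.4, 0.7], [-0.5, 1.0], [-0.4, 0.6], [0.4, -0.4], [-0.0, -0.4], [1.8, 2.7]], [[-1.3, -2.6], [0.0, -3.5], [1.0, -2.3], [0.3, 0.4], [-0.4, 1.0], [-0.4, 0.7], [0.1, -2.6], [0.3, -2.2], [0.4, 0.3]]]
nut [ 0.51761484 -0.27520281  0.133     ] lever end [ 0.48083458 -0.1696809   0.17318203]
```

Run:
```python
from h import *
n=[.5176,-.2752]
for y in (59.8,-120.2):
    for z,yy in ((.30,y),(.174,y),(.174,y-67.1)):
        q=robot.ik([*n,z],[180,0,yy]); print(y,z,None if q is None else np.round(q,1))
q=robot.ik([*n,.30],[180,0,-120.2]); q2=robot.ik([*n,.174],[180,0,-187.3])
y=59.8 if (q is None or q2 is None or abs(q[5])>160 or abs(q2[5])>160) else -120.2
robot.move_pose([*n,.30],[180,0,y])
robot.set_gripper(.05)
print(y,robot.observe()["q"],robot.observe()["time"])
np.save("cal.npy",robot.get_calibration("wrist"),allow_pickle=True)
cv2.imwrite("pics/w1.png",robot.grab_frame("wrist"))
```

```text
59.8 0.3 [-40.8   3.5   2.6  89.1   0.   79.4]
59.8 0.174 [-40.8   4.5  -9.5  76.    0.   79.4]
59.8 0.174 [-40.8   4.5  -9.5  76.    0.  146.5]
-120.2 0.3 [ -40.8    3.5    2.6   89.1    0.  -100.6]
-120.2 0.174 [ -40.8    4.5   -9.5   76.     0.  -100.6]
-120.2 0.174 [-40.8   4.5  -9.5  76.    0.  -33.5]
-120.2 [-4.07638811e+01  3.49709380e+00  2.57336226e+00  8.90770827e+01
  5.20685192e-04 -1.00571741e+02] 3.725
```

View pics/w1.png

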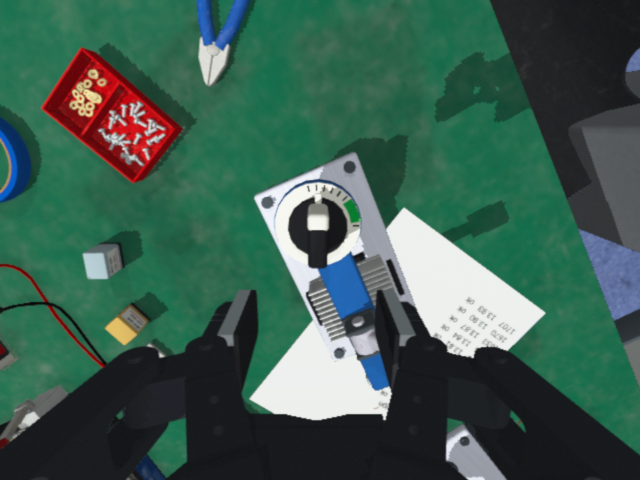

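Run:
```python
import cv2
a=cv2.imread("pics/w1.png")[145:285,245:385]
cv2.imwrite("pics/c3.png",cv2.resize(a,None,fx=4.2,fy=4.2,interpolation=cv2.INTER_CUBIC))
```

```text
(no output)
```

View pics/c3.png

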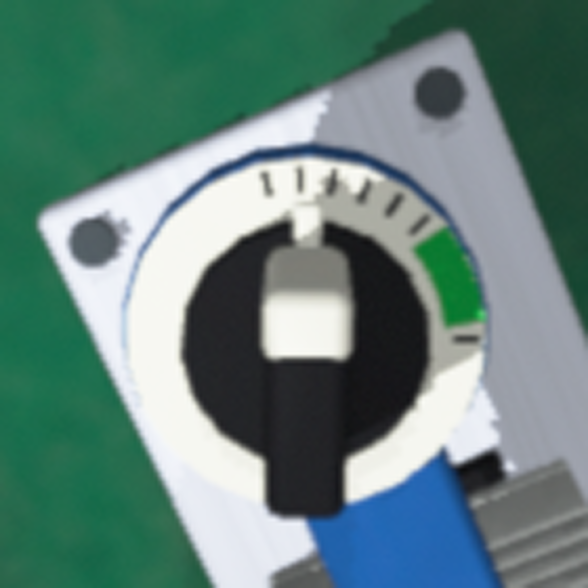

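```bash
cat > fit.py <<'E'
from h import *
cs,cd=robot.get_calibration("scene"),robot.get_calibration("side"); cw=np.load("cal.npy",allow_pickle=True).item()
A=np.array([(40,247),(388,542),(570,402),(70,240),(387,507),(537,397),(448,215),(465,240),(168,42)])/4.6+[320,250]
B=np.array([(48,300),(158,572),(428,533),(70,297),(180,532),(397,507),(285,228),(281,243),(96,27)])/4.2+[310,230]
C=np.array([(467,34),(41,216),(440,92),(93,242),(307,290),(305,515),(450,279)])/4.2+[245,145]
def model(p):
    x,y,w,t,a,b,q,l,zd=p
    L=1.047-l; cl=np.array([-np.cos(L),0,np.sin(L)])
    T=lambda L_:np.array(L_)@rz(w).T+[x,y,0]
    M=[(-.055,.105,t),(-.055,-.105,t),(.055,-.105,t),(-a,b,t),(-a,-b,t),(a,-b,t),(0,-.07,.133)]
    c=np.array([0,-.07,.133]); d=rz(-q)
    M+=[c+d@[-.0135,0,0],np.array([0,.03,.096-.004*q])+.088*cl]
    W=[M[1],M[2],M[4],M[5],c+d@[-.02,0,0],c+d@[.02,0,0],(-zd,-.07,.085)]
    return T(M),T(W)
def res(p):
    M,W=model(p); return np.r_[(proj(cs,M)-A).ravel(),(proj(cd,M)-B).ravel(),1.5*(proj(cw,W)-C).ravel()]
best=least_squares(res,[.526,-.206,-.127,.012,.044,.094,-1.17,.08,.03],loss="soft_l1")
p=best.x
if __name__=="__main__":
    print(best.cost,p.round(4),np.degrees(p[2]),np.degrees(p[2]-p[6]));print(best.fun.reshape(-1,2).round(1).tolist())
    M,W=model(p); print("nut",M[6],"lever end",M[8])
E
python3 fit.py
```

```text
32.47599985506288 [ 0.5267 -0.2039 -0.1283  0.0112  0.0442  0.093  -1.1677  0.0782  0.03  ] -7.349976636428799 59.55388126365165
[[-1.6, -1.7], [-1.3, 0.2], [0.1, 0.0], [-0.1, 0.7], [-1.7, 0.5], [-1.5, 0.1], [-0.4, -1.0], [-0.9, -1.0], [1.1, 2.1], [-1.5, -2.7], [-0.4, -3.7], [0.5, -2.4], [0.0, 0.5], [-1.0, 0.6], [-1.0, 0.4], [-0.3, -3.1], [-0.2, -2.8], [0.2, -0.1], [-0.4, -3.4], [-3.7, -2.2], [0.3, 0.1], [0.2, -1.2], [-0.5, 0.9], [-0.3, 4.4], [-0.3, -0.8]]
nut [ 0.51771144 -0.27333215  0.133     ] lever end [ 0.48107778 -0.1677783   0.17319911]
```

Run:
```python
from h import *
n=[.5177,-.2733]; y0=-120.45; y1=-187.35
robot.move_pose([*n,.25],[180,0,y0])
print(robot.line_to([*n,.174],vel=.08,guard=8))
print("w",robot.set_gripper(.0),robot.observe()["gripper_width"],robot.observe()["ft_force"],robot.observe()["time"])
for f in (.33,.66,1):
    robot.move_pose([*n,.174],[180,0,y0+f*(y1-y0)]); o=robot.observe(); print(o["tcp_rot"][2],o["ft_force"],o["torque"],o["gripper_width"])
robot.set_gripper(.04)
robot.line_to([*n,.30],vel=.2)
# swing camera back to a clear view
np.save("cal2.npy",robot.get_calibration("wrist"),allow_pickle=True)
im=robot.grab_frame("wrist"); cv2.imwrite("pics/w2.png",im); cv2.imwrite("pics/s2.png",robot.grab_frame("scene"))
c=robot.get_calibration("wrist"); u,v=proj(c,[*n,.1])[0].astype(int); print(u,v,robot.observe()["time"])
cv2.imwrite("pics/c4.png",cv2.resize(im[max(v-75,0):v+75,max(u-75,0):u+75],None,fx=3.9,fy=3.9,interpolation=cv2.INTER_CUBIC))
```

```text
False
w False 0.012856848915952868 [-2.68317261  1.66754121  6.0842931 ] 5.6083
-142.55039379324455 [-4.42020903  3.83511281  7.44309087] [ 0.67965719  0.94465756 -0.06515425] 0.013022584351558088
-164.62066264436484 [-5.63998955  4.6099067   8.48945363] [ 0.97174694  1.2118423  -0.07498018] 0.012931067094781984
172.6486115956035 [-6.52197804  6.37307149 10.62986141] [ 1.33942227  1.29865203 -0.17254298] 0.012934027187573171
315 229 8.25
```

View pics/c4.png

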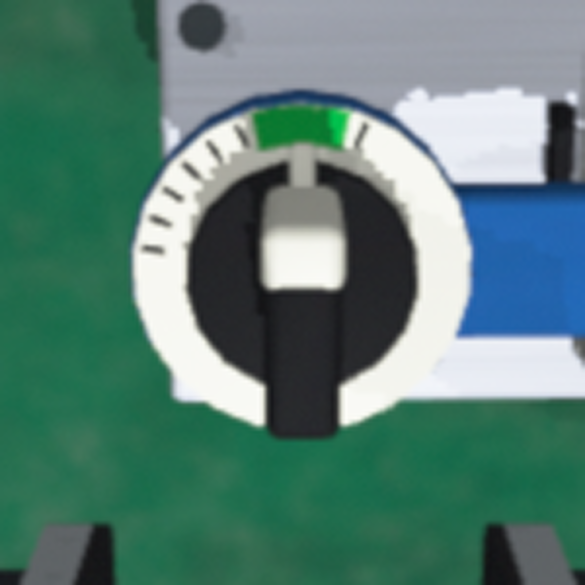

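Nut: the pointer (302,170) sits on the middle of the green mark (301,128). Now the lever.

```bash
cat > lev.py <<'E'
from fit import *
x,y,w=p[:3]; yaw=172.65
def tcp(Ldeg,gap=0,r=.070):
    L=np.radians(Ldeg)
    P=np.array([0,.03,.096])+r*np.array([-np.cos(L),0,np.sin(L)])+(.0055+gap)*np.array([np.sin(L),0,np.cos(L)])+[.011,0,robot.tip_reach]
    return rz(w)@P+[x,y,0]
E
python3 - <<'E'
from lev import *
robot.set_gripper(0)
s=tcp(55.5,.012); rot=[180,0,yaw]
robot.move_pose([s[0],s[1],.30],rot)
print(robot.line_to(s,vel=.12,guard=8),s)
f0=np.array(robot.observe()["ft_force"])
for L in (52,45,38,31,24,17,11,8,6,4,2,0):
    g=robot.line_to(tcp(L),vel=.06,guard=25); o=robot.observe()
    print(L,g,np.round(np.array(o["ft_force"])-f0,1),np.round(o["time"],1))
    if g: break
    if np.linalg.norm(np.array(o["ft_force"])-f0)>24: break
cv2.imwrite("pics/sd3.png",robot.grab_frame("side"))
t=o["tool_pos"]; robot.line_to([t[0],t[1],.30],vel=.2)
n=[.50,-.24]
im=robot.grab_frame("side"); cv2.imwrite("pics/sd4.png",im)
cv2.imwrite("pics/c5.png",cv2.resize(im[225:375,300:430],None,fx=4,fy=4,interpolation=cv2.INTER_CUBIC)); print(robot.observe()["time"])
E
```

```text
False [ 0.51639508 -0.17233387  0.23620094]
52 False [0.4 0.8 0.6] 10.3
45 False [0.2 0.1 0.1] 10.6
38 False [-0.1  1.2  0.2] 10.9
31 False [-0.1  0.8  0.3] 11.2
24 False [-0.4  0.7  0.5] 11.5
17 False [0.2 1.2 1.4] 11.8
11 False [-0.6  0.3 -0.1] 12.0
8 False [-0.4  1.5  0.8] 12.3
6 False [0.1 0.2 1.9] 12.5
4 False [-1.1  2.   7. ] 12.8
2 False [-6.7  5.  19.5] 13.0
0 False [-10.2   6.7  30.8] 13.3
14.175
```

View pics/c5.png

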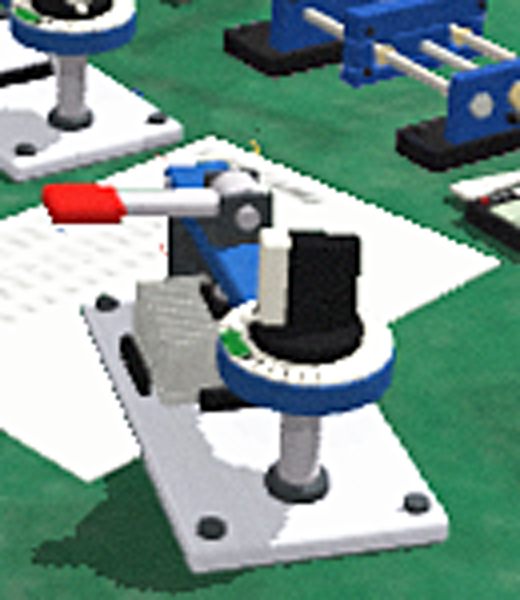

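The lever is down: paddle end (45,203) and pivot (247,215) in the crop. The reaction force rose as it would against a stop. I'll check the angle, and the nut once more from above.

Run:
```python
from lev import *
T=lambda P:rz(w)@P+[x,y,0]
for L in (3,5,8,12):
    a=np.radians(L); e=T(np.array([-.088*np.cos(a),.03,.096+.088*np.sin(a)])); print(L,(proj(cd,e)[0]-[300,225])*4,(proj(cd,T(np.array([0,.03,.096])))[0]-[300,225])*4)
robot.move_pose([.5177,-.2733,.30],[180,0,yaw])
im=robot.grab_frame("wrist"); cv2.imwrite("pics/c6.png",im[120:360,180:560].repeat(2,0).repeat(2,1))
o=robot.observe(); print(o["time"],o["ft_force"])
```

```text
3 [ 43.95349226 204.74017662] [237.31629836 197.36798619]
5 [ 44.47214041 198.40260309] [237.31629836 197.36798619]
8 [ 45.70346924 188.86859229] [237.31629836 197.36798619]
12 [ 48.18980222 176.14841304] [237.31629836 197.36798619]
14.7583 [-0.33353529  0.35293179  0.17214398]
```

View pics/c6.png

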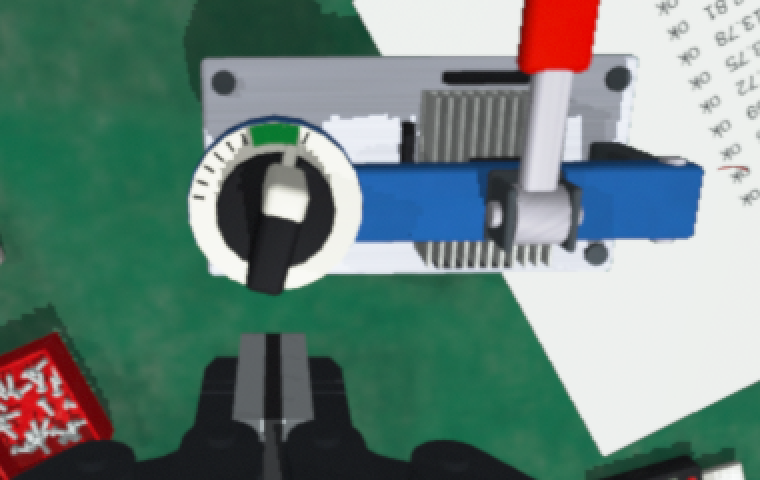

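The lever is fully down, but the nut is no longer on the mark. The pointer (290,155) is about 0.25 rad past the green centre (273,133), though it was centred after my release. I need to know when it moved before fixing it.

Run:
```python
from lev import *
T=lambda P:rz(w)@P+[x,y,0]
c=np.array([0,-.07,.133])
for q in (-.1,0,.1,.2,.3):
    d=rz(-q); E=[T(c+d@np.array([s,t,0])) for s,t in((-.02,-.007),(-.02,.007),(.02,-.007),(.02,.007))]
    print(q,((proj(cd,E)-[300,225])*4).round(0).tolist())
for n in ("sd3","sd4"):
    im=cv2.imread(f"pics/{n}.png"); r=im[288,355:400].astype(int)
    print(n,r.sum(1).tolist())
    r=im[296,355:400].astype(int); print(r.sum(1).tolist())
# IK for raising the lever with a gripped paddle
yw=yaw
for L,t in ((5,-25),(5,0),(20,0),(40,20),(60,30),(60,40),(60,55)):
    a=np.radians(L); g=np.array([-.07*np.cos(a),.03,.096+.07*np.sin(a)]); b=np.radians(t)
    pos=T(g+.054*np.array([np.sin(b),0,np.cos(b)]))
    for pt in (180,):
        # tool z axis in clamp frame = (-sin b,0,-cos b); tool x ~ -clamp x
        z=np.array([-np.sin(b),0,-np.cos(b)]); X=np.array([-np.cos(b),0,np.sin(b)]); Y=np.cross(z,X)
        R=rz(w)@np.c_[X,Y,z]
        from scipy.spatial.transform import Rotation as Ro
        e=Ro.from_matrix(R).as_euler("xyz",degrees=True); k=robot.ik(pos,e); print(L,t,e.round(1),None if k is None else np.round(k,0))
```

```text
-0.1 [[270.0, 239.0], [257.0, 224.0], [363.0, 226.0], [349.0, 211.0]]
0 [[267.0, 237.0], [257.0, 221.0], [364.0, 228.0], [352.0, 213.0]]
0.1 [[264.0, 235.0], [257.0, 219.0], [363.0, 231.0], [355.0, 215.0]]
0.2 [[261.0, 233.0], [258.0, 216.0], [363.0, 233.0], [358.0, 217.0]]
0.3 [[259.0, 230.0], [260.0, 214.0], [361.0, 236.0], [360.0, 219.0]]
sd3 [374, 400, 409, 401, 396, 388, 404, 406, 386, 463, 537, 556, 570, 562, 563, 586, 538, 110, 42, 36, 58, 85, 45, 47, 64, 61, 52, 71, 39, 70, 74, 47, 74, 50, 2, 587, 765, 765, 762, 761, 761, 761, 761, 761, 761]
[230, 170, 184, 293, 347, 400, 403, 390, 402, 462, 555, 568, 574, 572, 568, 614, 575, 0, 53, 76, 57, 65, 57, 70, 93, 68, 41, 72, 68, 64, 51, 42, 72, 0, 594, 765, 765, 761, 761, 761, 761, 761, 761, 761, 761]
sd4 [365, 380, 390, 392, 379, 389, 383, 385, 376, 428, 532, 543, 560, 548, 544, 566, 516, 72, 30, 72, 55, 64, 59, 65, 51, 64, 73, 48, 68, 66, 64, 67, 54, 35, 2, 581, 765, 765, 759, 758, 758, 758, 758, 758, 758]
[208, 172, 212, 245, 345, 397, 379, 377, 396, 444, 537, 557, 557, 554, 555, 596, 532, 5, 53, 67, 66, 65, 62, 69, 56, 53, 68, 69, 47, 58, 80, 73, 34, 0, 566, 765, 765, 758, 758, 758, 758, 758, 758, 759, 759]
5 -25 [180.   25.  172.7] [-44. -48. -56.  61.  15. -34.]
5 0 [180.    0.  172.7] [-35. -12. -27.  75.   0. -28.]
20 0 [180.    0.  172.7] [-35. -12. -25.  77.   0. -27.]
40 20 [180.  -20.  172.7] [-30.  15.   1.  95.  -8. -21.]
60 30 [180.  -30.  172.7] [-28.  30.  19. 107. -10. -18.]
60 40 [180.  -40.  172.7] [-27.  43.  32. 117. -12. -15.]
60 55 [180.  -55.  172.7] None
```

```bash
cat > nutq.py <<'E'
from lev import *
from itertools import product
T=lambda P:P@rz(w).T+[x,y,0]
def grid(x0,x1,ys): return np.array([(a,b,0) for a in np.linspace(x0,x1,6) for b in ys])
i=np.linspace(-.0055,.0055,6); o=np.r_[np.linspace(-.012,-.009,3),np.linspace(.009,.012,3)]
PT=[(grid(-.019,-.0085,i),1),(grid(-.019,-.0085,o),-1),(grid(.014,.0195,i),-1),(grid(.014,.0195,o),1)]
def nutq(im,cal):
    g=cv2.GaussianBlur(im.min(2),(3,3),0).astype(float); best=(-1e9,)
    for q,dx,dy in product(np.arange(-1.4,.5,.02),np.arange(-.003,.0031,.0015),np.arange(-.003,.0031,.0015)):
        s=0
        for P,k in PT:
            uv=proj(cal,T(P@rz(-q).T+[dx,-.07+dy,.133])).astype(np.float32)
            s+=k*cv2.remap(g,uv[:,None,:],None,cv2.INTER_LINEAR).mean()
        if s>best[0]: best=(s,q,dx,dy)
    return np.round(best,4)
E
cat > t.py <<'E'
from nutq import *
c2=np.load("cal2.npy",allow_pickle=True).item()
print("w1",nutq(cv2.imread("pics/w1.png"),cw))
print("w2",nutq(cv2.imread("pics/w2.png"),c2))
im=np.zeros((480,640,3),np.uint8); im[120:360,180:560]=cv2.imread("pics/c6.png")[::2,::2]
print("c6",nutq(im,robot.get_calibration("wrist")))
E
time python3 t.py
```

```text
w1 [ 3.260889e+02 -1.180000e+00 -1.500000e-03 -3.000000e-03]
w2 [ 2.781996e+02  0.000000e+00 -3.000000e-03  0.000000e+00]
c6 [ 3.014341e+02  2.400000e-01 -3.000000e-03  1.500000e-03]
real	0m8.510s
user	0m8.091s
sys	0m0.378s
```

The estimator works: -1.18 at the start, 0.00 after my turn, +0.24 now, so the nut shifted while the lever closed. To keep the requested order, I'll raise the lever by gripping its paddle, then measure again.

```bash
cat > raise.py <<'E'
from nutq import *
def pose(L,t,r=.072,back=0):
    a,b=np.radians([L,t]); g=np.array([-r*np.cos(a),.03,.096+r*np.sin(a)])+(.054+back)*np.array([np.sin(b),0,np.cos(b)])
    return T(g),[180,-t,yaw]
def look(n):
    robot.move_pose([.5177,-.2733,.30],[180,0,yaw]); c=robot.get_calibration("wrist"); im=robot.grab_frame("wrist"); cv2.imwrite(f"pics/{n}.png",im); return nutq(im,c)
E
python3 - <<'E'
from raise import *
E
mv() { mv2; }; /bin/mv raise.py lift.py
python3 - <<'E'
from lift import *
a,r=pose(5,0,back=.1); robot.set_gripper(.05)
robot.move_pose(a,r)
print(robot.line_to(pose(5,0)[0],vel=.12,guard=10))
robot.set_gripper(0); o=robot.observe(); print("w",o["gripper_width"],o["ft_force"],o["time"])
for L in (13,21,29,37,45,53,57):
    P,r=pose(L,(L-5)*.7); robot.line_to(P,vel=.06,rotation=r); o=robot.observe(); print(L,np.round(o["ft_force"],1),round(o["gripper_width"],4))
    if np.linalg.norm(o["ft_force"])>45: print("STOP");break
robot.set_gripper(.05)
robot.line_to(pose(L,(L-5)*.7,back=.09)[0],vel=.2)
print(robot.observe()["time"]); print(look("w3"),robot.observe()["time"])
cv2.imwrite("pics/sd5.png",robot.grab_frame("side"))
E
```

```text
False
w 0.024600886365961958 [-1.01400675  3.89958412  5.68254787] 17.1917
13 [ 1.9  2.4 -1.4] 0.0251
21 [ 4.9  2.1 -6.6] 0.0247
29 [ 2.   3.7 -8.3] 0.0246
37 [-0.6  5.1 -9.2] 0.0247
45 [-1.9  6.1 -7.9] 0.0247
53 [-4.4  5.8 -7.8] 0.0249
57 [-4.   6.7 -5.4] 0.0248  File "<stdin>", line 1
    from raise import *
         ^^^^^
SyntaxError: invalid syntax
Traceback (most recent call last):
plant.IKError: the arm cannot follow that straight line within its joint ranges
```

Run:
```python
from lift import *
P,r=pose(57,36.4)
for d,t in ((T(np.array([.02,-0,.05]))-T(np.zeros(3)),30),(T(np.array([.02,0,.09]))-T(np.zeros(3)),10)):
    robot.line_to(P+d,vel=.15,rotation=[180,-t,yaw])
print(robot.observe()["time"]); print(look("w3"),robot.observe()["time"])
im=robot.grab_frame("side"); cv2.imwrite("pics/sd5.png",im)
m=(im[...,2]>150)&(im[...,1]<70)&(im[...,0]<70); m[:225]=0;m[300:]=0;m[:,:300]=0;m[:,400:]=0
v,u=np.nonzero(m); print("red",u.min(),u.max(),v.min(),v.max())
for L in (50,55,60): 
    a=np.radians(L); print(L,proj(cd,T(np.array([-.088*np.cos(a),.03,.096+.088*np.sin(a)]))))
```

```text
21.05
[ 2.828276e+02  2.400000e-01 -3.000000e-03  1.500000e-03] 21.5833
red 330 345 238 256
50 [[329.10565494 241.82342081]]
55 [[332.61783798 239.06245309]]
60 [[336.34420567 236.57908989]]
```

Run:
```python
from lift import *
for n in ("scene0","s2"): print(n,nutq(cv2.imread(f"pics/{n}.png"),cs))
n=[.5177,-.2733]; y0=yaw-13.75
robot.set_gripper(.045)
robot.move_pose([*n,.25],[180,0,y0]); print(robot.line_to([*n,.174],vel=.1,guard=8))
robot.set_gripper(0); robot.move_pose([*n,.174],[180,0,yaw]); print(robot.observe()["torque"])
robot.set_gripper(.045); robot.line_to([*n,.30],vel=.2)
print(look("w4"),robot.observe()["time"])
im=robot.grab_frame("scene"); cv2.imwrite("pics/s4.png",im); print("scene",nutq(im,cs))
```

```text
scene0 [ 1.347444e+02 -1.140000e+00 -1.500000e-03 -3.000000e-03]
s2 [ 1.359743e+02 -4.200000e-01 -3.000000e-03  3.000000e-03]
False
[ 1.06546716 -0.23764284  0.09148134]
[ 2.774292e+02  0.000000e+00 -3.000000e-03  0.000000e+00] 25.325
scene [ 1.350512e+02 -4.200000e-01 -3.000000e-03  3.000000e-03]
```

The nut is back at 0.00 with the lever raised. I'll close the lever again, watching the nut in the side camera at each step.

Run:
```python
from lift import *
crop=lambda im:im[270:300,358:395].astype(float)
robot.set_gripper(0)
ref=crop(robot.grab_frame("side")); bad=crop(cv2.imread("pics/sd4.png"))
print("ref-bad",abs(ref-bad).mean().round(1))
def d():
    c=crop(robot.grab_frame("side")); return abs(c-ref).mean().round(1),abs(c-bad).mean().round(1)
s=tcp(56,.014); rot=[180,0,yaw]
robot.move_pose([s[0],s[1],.30],rot); print(d())
robot.line_to(s,vel=.15,guard=8); print(d())
f0=np.array(robot.observe()["ft_force"])
for L in (52,45,38,31,24,17,11,7,4,2,1):
    robot.line_to(tcp(L),vel=.07,guard=25); o=robot.observe(); e=d()
    f=np.array(o["ft_force"])-f0; print(L,e,f.round(1),round(o["time"],1))
    if e[0]>e[1]: print("NUT MOVED"); break
    if np.linalg.norm(f)>20: break
```

```text
ref-bad 12.2
(np.float64(3.0), np.float64(11.9))
(np.float64(2.6), np.float64(11.9))
52 (np.float64(2.5), np.float64(12.1)) [-1.  -0.7 -0.1] 27.5
45 (np.float64(2.5), np.float64(12.1)) [ 0.1 -0.8 -0. ] 27.8
38 (np.float64(2.5), np.float64(12.2)) [ 0.3 -0.6  0.7] 28.1
31 (np.float64(2.6), np.float64(12.2)) [-0.2 -0.9  0.7] 28.5
24 (np.float64(2.5), np.float64(12.3)) [0.2 0.7 0.9] 28.8
17 (np.float64(2.7), np.float64(12.4)) [-0.1  0.3 -0.2] 29.1
11 (np.float64(3.0), np.float64(12.6)) [0.2 0.3 0.3] 29.4
7 (np.float64(2.8), np.float64(12.5)) [-0.2 -0.9 -0.3] 29.7
4 (np.float64(2.7), np.float64(12.5)) [-1.3  0.2  6.7] 30.0
2 (np.float64(4.2), np.float64(11.2)) [-6.6  3.1 20.7] 30.3
```

Run:
```python
from lift import *
t=robot.observe()["tool_pos"]; robot.line_to([t[0],t[1],.30],vel=.2)
im=robot.grab_frame("side"); cv2.imwrite("pics/sd6.png",im)
b=cv2.imread("pics/sd4.png")
for k in (im,b):
    m=(k[...,2]>150)&(k[...,1]<70)&(k[...,0]<70); m[:225]=0;m[300:]=0;m[:,:300]=0;m[:,400:]=0
    v,u=np.nonzero(m); print("red",u.min(),u.max(),v.min(),v.max(),v.mean())
print(look("w5"),robot.observe()["time"])
```

```text
red 311 330 271 279 274.90384615384613
red 311 331 271 279 275.0709677419355
[ 2.7642e+02  4.0000e-02 -3.0000e-03  0.0000e+00] 31.775
```

Run:
```python
from lift import *
robot.pause(1); print(look("w6"),robot.observe()["time"])
im=cv2.imread("pics/w6.png"); cv2.imwrite("pics/c7.png",im[120:360,180:560].repeat(2,0).repeat(2,1))
```

```text
[ 2.806297e+02  4.000000e-02 -3.000000e-03  0.000000e+00] 33.075
```

View pics/c7.png

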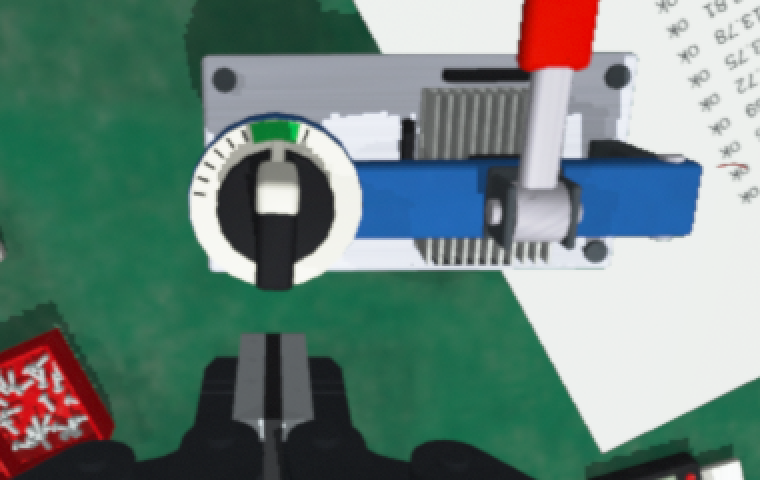

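The pointer (278,150) is in the middle of the green mark (274,131), steady over a second. The lever is fully down, the heat sink is in place and the robot is clear.

```bash
python3 -c "
from plant import robot
print(robot.job_done())"
```

```text
the job is handed in; nothing more can be done
None
```

I handed the job in at about 33 s: the nut reads about 0.04 rad from the middle of the green mark and the lever is fully down; on the first close the nut ended about 0.24 rad past the mark (cause unclear; it shifted slightly again as I pressed the lever onto its stop), so I raised the lever, reset the nut (turning it back counter-clockwise) and closed it again more gently.

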